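# Store the cutter tin heavy end down

## Task

The pastry cutters in the loose blue tin have all jammed into one end, and you cannot see which. Lift the tin clear of the worktop by the wooden grip of its carrying handle, which sits at mid-length, and see which end sinks: that is the heavy end. Then lay the tin flat between the side rails in the free bay of the sloping wooden rack, next to the green tin already stored there, with its heavy end at the low end of the slope, and let go.

Things in the scene. Friction and masses are not known exactly. Their poses are not given: they have to be found in the camera images.
- tin: Loose blue oblong tin lying flat, a steel cap at each end, both ends alike in looks; 140 mm long (its x), 54 wide (y), 48 high (z), 0.3 to 0.5 kg, one end much heavier. Origin at the centre of its underside, z up. A wire handle, pivoted on both long sides at mid-length 30 mm above the underside (67 mm wide there), stands upright over it. A green tin without handle is fixed in the rack.
- handle_grip (a point): Centre of the wooden grip of the loose tin's handle, 92 mm above the tin's underside with the handle upright, 62 mm from the pivot. The grip is a block 14 mm thick along the tin's length (pinch it this way), 44 mm long along the tin's y, 22 mm high; below it 33 mm of free air to the tin's top. Axes as the tin's when the handle is upright.
- carry_handle (a joint): Angle of the tin's handle about its pivots, rad, stops at -0.35 and 0.35. 0: square to the tin, where a weak spring holds it. When the tin is lifted with the handle held upright, it swings under the handle to a stop, heavy end low: about -0.35 means its +x end has sunk, about +0.35 its -x end. Seen and read while the tin is held.
- bay (a point): Centre of the sloping floor of the rack's free bay, about 50 mm above the worktop. x points up the slope (20 degrees, 0.35 rad, as the handle's swing), -x to the low end; y across; z square to the floor. Bay 74 mm wide between rails 14 mm high, floor 170 mm long; at the low end a lip 22 mm high, 77 mm from this point; upper end open. The fixed wooden rack's other bay holds a green tin, top 125 mm above the worktop.

How it is judged (in metres and radians):
On the way:
1. the tin has been lifted clear of the worktop by its handle (height (world z) of tin above 0.04 m and contact force between the fingers and tin above 0.5 N and distance between the grasp point and handle_grip below 0.03 m), for 0.3 s.
At the end, for the whole second after the job is handed in: The tin lies at rest, right way up, on the floor of the free bay between its rails: centred within 25 mm along and 15 mm across the bay, its underside within 8 mm of the floor, in line with the bay within 10 degrees and flat on the slope within 8 degrees, with its heavy end at the low end (x of tin in the frame of bay between -0.025 and 0.025 m and y of tin in the frame of bay between -0.015 and 0.015 m and z of tin in the frame of bay between -0.008 and 0.008 m and angle between the x axis of tin and the x axis of bay, either way round below 0.175 rad and angle between the z axis of tin and the z axis of bay, either way round below 0.14 rad and angle between tin's own z axis and vertical below 1 rad and angle between tin's own x axis and vertical above 1.75 rad and linear speed of tin below 0.02 m/s and angular speed of tin below 0.2 rad/s); the robot touches nothing.
It fails at once if the loose tin is tipped over (more than about 50 degrees) (angle between tin's own z axis and vertical above 0.9 rad).
It also fails if it takes over 48 s, if anything falls off the work surface, if the arm or the gripper's body presses on something with over 40 N, if the wrist force passes 120 N, or if a joint passes its speed limit or range.

## Robot

A 6-joint arm with a two-finger parallel gripper is mounted at the origin on a cart in front of the work surface, level with it; the furniture and walls round the work are solid. World frame = base frame: x ahead of the robot, y to its left, z up, the work surface at z = 0. Lengths are in mm, angles in rad, forces in N, time in s.
With the tool pointing down it reaches from about 300 to 825 mm from the base axis. Payload 5.4 kg.
Tool frame: the origin (TCP) lies midway between the tips of the shut fingers; the grasp point (between the pads) lies manip.grip_point_offset behind it (manip.grip_point_offset is the distance from the TCP to the grasp point, in mm); z points along the fingers, y is the line along which they close (so a half turn about z gives the same grasp; the last joint's range is limited). The gripper opens to 92 mm and grips with 3 to 60 N. Pads are 20 mm wide; open, the fingers measure 128 mm over their backs; the gripper's body (75 mm by 189 mm) begins 69 mm behind the grasp point.
Start: joints at [-1.487, 0.158, 1.597, -0, 1.386, -0.21], TCP at [166.491, -550.351, 190.501] pointing down, gripper open.
Joint ranges: [-2.91, 2.91], [-0.94, 2.29], [0.18, 2.7], [-1.29, 4.43], [0.17, 2.64], [-3, 3]. Speed limits (rad/s): [2.57, 2.57, 3.14, 3.14, 3.14, 3.14].

## Interface

Orientations are given as a rotation vector (axis times angle).
In Python, from bench import manip gives the robot as it stands. The module is installed in compiled form; this text tells all that it offers.
- The arm moves only by the tool servo_tool, never from a script. Its argument "motion" is a list of rows, each an object with "travel": the shift along the tool's x, y, z normalised to -1 to 1, where 1 is 150 mm, a list of three; "rotation": the turn, a rotation vector about the tool's x, y, z normalised to -1 to 1, where 1 is pi rad, a list of three; "grip": the gripper's target within -1 to 1 (fully open at 1, half-way at 0, shut at -1). A call has 1 to 20 rows; each row is the pose to reach, as a shift and turn from the pose commanded when the call began, along the tool's axes at that moment, turning the shorter way round; what a row does not reach only later rows make up. A row lasts 1/12 s, in which the tool goes at most 41.7 mm and 7.16 degrees, less where a joint would pass 70% of its speed; a pose out of reach is approached as far as the arm can. A call with a number of a shift or a turn outside -1 to 1 is refused whole. A call with a gripper value outside its range is refused whole. The fingers move at their own pace and stop on an object; the grip force is fixed at half the most. Time passes only in rows, so rows that repeat a pose let the fingers close. It gives the time, the measured TCP pose, the force, the opening and the grip force at its end, in the units of the state.
- manip.get_obs(): the state, without advancing time (a new reading comes with each control period).
- manip.get_image(name): name is "side" or "top"; returns a dict with "color" (384x512x3 uint8, blue, green, red), "fx", "fy", "cx", "cy" (pixels), "T" (4x4, takes a point from camera to world coordinates). Camera axes: x right, y up, looking along -z (the intrinsics and any distortion apply to the point x, -y, -z); pixel columns grow to the right and rows downward; lengths in mm; the calibration is good to about 2 mm. A picture is of the moment at which its call begins. There is no depth.
- manip.job_done(): hands the job in; it is judged then, once.
Trained networks look in the newest picture that a camera, given by its name, has taken for a name from the list of things; names that differ only in an ending like _2 or _b are one class to them, and where a whole thing is asked for, a point or a joint stands for the part that bears it (a point fixed in the world has none). Each returns a list of dicts, best first, with "score" (0 to 1); they miss things now and then, are a little off and sometimes report something else, mostly with a low value. They report only what shows in the picture. A call takes as long as a camera call.
- manip.boxes_of(camera, query): "centre" ([x, y, z] in mm, in world coordinates, good to about 4 mm: the middle of the surface that is visible of it).
- manip.outline_of(camera, query): "region" (384x512 bool, what is visible of it).
- manip.place_of(camera, query): "centre" ([x, y, z] in mm, in world coordinates, good to about 4 mm: a listed point, or the origin of a listed thing).
The state is a dict: "clock": time; "joints": joint angles; "dq": joint speeds; "effort": joint torques, N m; "eef_pos": TCP position; "ee_rot": TCP orientation; "contact_force": force on the tool from outside, world axes, zero at the start; "moment": the same for the moment, N m; "width": opening from 0.0 (shut) to 1.0 (fully open); "grip_force": force on a finger pad.
Only numpy, scipy, OpenCV 4.12 (cv2) and the standard library are available. Lean on these libraries where they do the work, as an engineer would, in place of code of your own. Each camera call takes 0.05 s, during which the arm holds its last target. There are 200 camera calls.

## Working session

There is one attempt and no reset: what is moved stays moved. The work goes in short steps, Python scripts to look and compute and a tool call to move; the robot and the scene stay as the last step left them, time stands still between calls to the robot, and variables do not carry over. Pictures are saved under pics/ and viewed, at most 10 in all, crops included, and the job is handed in when it is done.

Besides the shell and the picture viewer there is one more tool, called after ">>>" as name([rows], argument=value, ...), one row to a line, values as JSON. servo_tool: Moves the arm, as the interface text tells. Scaled input: -1 to 1 covers 150 mm each way for a shift and pi rad each way for a turn. Its arguments: {"type":"object","properties":{"motion":{"type":"array"}},"required":["motion"]}

```bash
mkdir -p pics; python3 - <<'E'
from bench import manip
import cv2,numpy as np
o=manip.get_obs();print(o['clock'],o['eef_pos'],o['ee_rot'],manip.grip_point_offset,o['width'])
ims=[]
for c in ['side','top']:
    im=manip.get_image(c);cv2.imwrite(f'pics/{c}0.png',im['color']);print(c,im['fx'],im['cx'],im['cy'],im['T'].round(3).tolist() if hasattr(im['T'],'round') else im['T'])
    for q in ['tin','handle_grip','bay']:
        print(c,q,[(np.round(d['centre'],1).tolist(),round(d['score'],2)) for d in manip.place_of(c,q)][:3])
E
```

```text
0.0 [ 166.41834362 -549.69281987  189.51766946] [-3.10591076e+00 -4.59568943e-01 -1.17031226e-04] 18.700000000000003 1.0022030371032447
side 377.89927402790795 246.92986803214268 187.9252224042384 [[0.978, 0.126, -0.169, 322.12], [-0.21, 0.51, -0.834, -704.501], [-0.019, 0.851, 0.525, 537.966], [0.0, 0.0, 0.0, 1.0]]
side tin [([491.1, -186.5, -1.9], 0.67)]
side handle_grip [([483.4, -182.3, 93.3], 0.75)]
side bay [([473.7, 237.7, 48.8], 0.75)]
top 406.9548172453517 245.06700500164902 186.63694463046284 [[-0.021, 0.989, -0.147, 365.631], [-0.999, -0.026, -0.033, 8.512], [-0.036, 0.147, 0.989, 912.544], [0.0, 0.0, 0.0, 1.0]]
top tin [([485.8, -190.3, -4.2], 0.9)]
top handle_grip [([485.1, -187.9, 97.3], 0.53)]
top bay [([471.4, 237.2, 51.6], 0.98)]
```

View pics/side0.png

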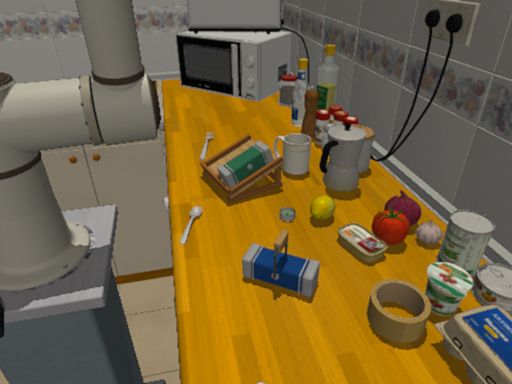

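View pics/top0.png

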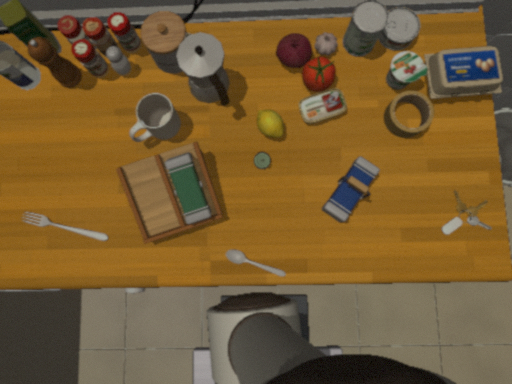

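The side view shows the blue tin at (281,268) with its handle upright. The rack is at (242,170), with the green tin in its right bay. In the top view the tin is at (351,190) and the free bay at (155,197), left of the green tin. Next I need the yaws and which end of the slope is low.

```bash
cat > h.py <<'E'
import numpy as np,cv2
from bench import manip
def ray(im,uv,z):
    T=np.array(im['T']);d=T[:3,:3]@np.array([(uv[0]-im['cx'])/im['fx'],-(uv[1]-im['cy'])/im['fy'],-1.]);c=T[:3,3]
    return c+d*(z-c[2])/d[2]
def proj(im,p):
    T=np.array(im['T']);q=T[:3,:3].T@(np.array(p)-T[:3,3]);return np.array([im['cx']+im['fx']*q[0]/-q[2],im['cy']-im['fy']*q[1]/-q[2]])
def axis(im,mask,z):
    mask=cv2.morphologyEx(mask.astype(np.uint8),cv2.MORPH_OPEN,np.ones((3,3)))
    n,l,s,_=cv2.connectedComponentsWithStats(mask);k=1+s[1:,4].argmax()
    r=cv2.minAreaRect(np.argwhere(l==k)[:,::-1].astype(np.float32));b=cv2.boxPoints(r)
    w=np.array([ray(im,p,z)[:2] for p in b]);return w.round(1).tolist(),w.mean(0).round(1),[(round(float(np.linalg.norm(w[(i+1)%4]-w[i])),1),round(float(np.degrees(np.arctan2(*(w[(i+1)%4]-w[i])[::-1]))),1)) for i in (0,1)]
E
python3 - <<'E'
from h import *
im=manip.get_image('top');c=im['color'];hsv=cv2.cvtColor(c,cv2.COLOR_BGR2HSV)
for d in manip.outline_of('top','tin')[:3]: print('tin',d['score'],axis(im,d['region'],48))
blue=cv2.inRange(hsv,(105,120,40),(125,255,255));blue[:150]=0;blue[:,400:]=0;blue[240:]=0
print('blue',axis(im,blue>0,48))
g=cv2.inRange(hsv,(50,90,30),(90,255,255));g[:140]=0;g[:,:150]=0;g[:,240:]=0
print('green',axis(im,g>0,110))
a=cv2.resize(c[130:255,105:240],None,fx=2.9,fy=2.9,interpolation=2)
s=manip.get_image('side');b=cv2.resize(s['color'][130:205,190:295],None,fx=3.8,fy=3.8,interpolation=2)
h=max(a.shape[0],b.shape[0]);pad=lambda x:cv2.copyMakeBorder(x,0,h-x.shape[0],0,0,0)
cv2.imwrite('pics/rack.png',np.hstack([pad(a),pad(b)]))
E
```

```text
tin 0.64 ([[444.0, -119.6], [562.6, -205.1], [519.9, -262.1], [403.1, -176.4]], array([ 482.4, -190.8]), [(146.2, -35.8), (71.2, -126.9)])
blue ([[466.9, -146.2], [501.8, -172.6], [473.6, -209.2], [439.0, -182.8]], array([ 470.3, -177.7]), [(43.8, -37.1), (46.2, -127.7)])
green ([[515.3, 182.6], [528.2, 143.6], [452.1, 117.2], [439.4, 155.6]], array([483.8, 149.7]), [(41.1, -71.6), (80.6, -160.8)])
```

View pics/rack.png

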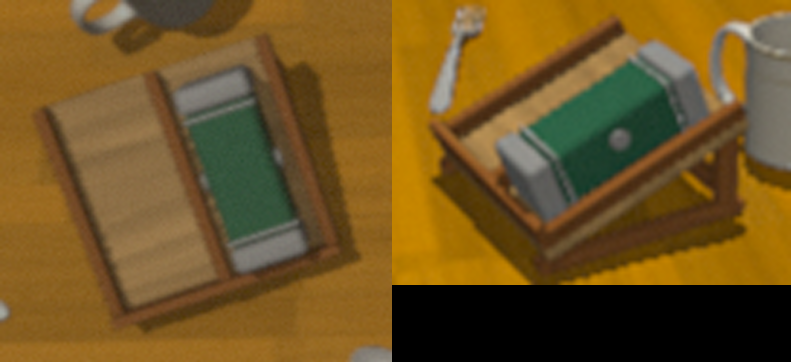

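The rack crop shows the lip and low end at the bottom, on the robot side, and the free bay is the left one. So bay x points away from the robot, at a yaw of about 20°.

```bash
cat >> h.py <<'E'
from scipy.spatial.transform import Rotation as Ro
def plan(p,yaw_y):
    """world TCP target, yaw (deg) of tool y, tool down -> normalised total shift and turn"""
    o=manip.get_obs();R=Ro.from_rotvec(o['ee_rot']);t=R.inv().apply(np.array(p)-o['eef_pos'])
    a=np.radians(yaw_y);y=np.array([np.cos(a),np.sin(a),0]);z=np.array([0,0,-1.]);G=Ro.from_matrix(np.c_[np.cross(y,z),y,z])
    r=(R.inv()*G).as_rotvec()
    print('clock',round(o['clock'],2),'tcp',np.round(o['eef_pos'],1),'j',np.round(o['joints'],2),'w',round(o['width'],3),'F',np.round(o['contact_force'],1))
    print('travel',(t/150).round(3),'rot',(r/np.pi).round(4),'deg',np.degrees(r).round(1))
E
python3 - <<'E'
from h import *
im=manip.get_image('top')
cr=lambda u,v:(105+u/2.9,130+v/2.9)
Y=lambda a,b:np.degrees(np.arctan2((b-a)[1],(b-a)[0])).round(1)
L=ray(im,cr(118,322),34);U=ray(im,cr(38,112),92);print('left rail',Y(L,U),np.linalg.norm(U-L))
L2=ray(im,cr(230,275),34);U2=ray(im,cr(152,75),92);print('mid rail',Y(L2,U2))
R=ray(im,cr(335,250),34);print('lip',Y(R,L)-90)
R=ray(im,cr(265,38),92);print('top',Y(R,U)-90)
print('bay ctr',(L+U+L2+U2)/4)
plan([484,-188,190],-36.5)
E
```

```text
left rail 16.3 166.0040394830121
mid rail 17.9
lip 17.0
top 16.799999999999997
bay ctr [472.66291007 235.19031798  63.        ]
clock 0.6 tcp [ 166.5 -550.3  190.5] j [-1.49  0.16  1.6  -0.    1.39 -0.21] w 1.0 F [-0.5 -0.   0.2]
travel [ 2.726 -1.699  0.003] rot [-0.      0.     -0.2037] deg [ -0.    0.  -36.7]
```

>>> servo_tool([
  {"travel": [0.91, -0.566, 0], "rotation": [0, 0, 0], "grip": 1},
  {"travel": [0.91, -0.566, 0], "rotation": [0, 0, 0], "grip": 1},
  {"travel": [0.91, -0.566, 0], "rotation": [0, 0, 0], "grip": 1},
  {"travel": [0.91, -0.566, 0], "rotation": [0, 0, 0], "grip": 1},
  {"travel": [0.91, -0.566, 0], "rotation": [0, 0, 0], "grip": 1},
])

```text
clock: 1.02
eef_pos: [276.0, -425.3, 190.5]
ee_rot: [-3.105, -0.468, -0.003]
contact_force: [-0.5, 0.0, 0.4]
width: 0.999
grip_force: 0.0
```

>>> servo_tool([
  {"travel": [0.91, -0.566, 0], "rotation": [0, 0, 0], "grip": 1},
  {"travel": [0.91, -0.566, 0], "rotation": [0, 0, 0], "grip": 1},
  {"travel": [0.91, -0.566, 0], "rotation": [0, 0, 0], "grip": 1},
  {"travel": [0.91, -0.566, 0], "rotation": [0, 0, 0], "grip": 1},
  {"travel": [0.91, -0.566, 0], "rotation": [0, 0, 0], "grip": 1},
])

```text
clock: 1.43
eef_pos: [381.6, -304.9, 190.7]
ee_rot: [-3.105, -0.469, -0.003]
contact_force: [0.2, 0.1, 0.5]
width: 0.999
grip_force: 0.0
```

>>> servo_tool([
  {"travel": [0.91, -0.566, 0], "rotation": [0, 0, -0.204], "grip": 1},
  {"travel": [0.91, -0.566, 0], "rotation": [0, 0, -0.204], "grip": 1},
  {"travel": [0.91, -0.566, 0], "rotation": [0, 0, -0.204], "grip": 1},
  {"travel": [0.91, -0.566, 0], "rotation": [0, 0, -0.204], "grip": 1},
  {"travel": [0.91, -0.566, 0], "rotation": [0, 0, -0.204], "grip": 1},
  {"travel": [0.91, -0.566, 0], "rotation": [0, 0, -0.204], "grip": 1},
  {"travel": [0.91, -0.566, 0], "rotation": [0, 0, -0.204], "grip": 1},
  {"travel": [0.91, -0.566, 0], "rotation": [0, 0, -0.204], "grip": 1},
])

```text
clock: 2.1
eef_pos: [484.1, -189.3, 190.5]
ee_rot: [2.808, 1.409, -0.001]
contact_force: [0.4, 0.5, -0.3]
width: 1.002
grip_force: 0.0
```

```bash
python3 - <<'E'
from h import *
for c in ['side','top']:
    im=manip.get_image(c)
    for q in ['tin','handle_grip']:
        print(c,q,[(np.round(d['centre'],1).tolist(),round(d['score'],2)) for d in manip.place_of(c,q)][:3])
    for d in manip.outline_of(c,'handle_grip')[:1]:
        m=d['region'];uv=np.argwhere(m)[:,::-1].mean(0);print('outl',m.sum(),d['score'],ray(im,uv,92))
im=manip.get_image('side');cv2.imwrite('pics/s1.png',cv2.resize(im['color'][120:340,150:400],None,fx=2.6,fy=2.6))
print(proj(im,[484,-188,92]))
plan([484,-188,74],-36.5)
E
```

```text
side tin [([486.5, -190.0, 0.4], 0.55), ([475.3, 239.3, 50.2], 0.17)]
side handle_grip [([482.0, -182.8, 94.0], 0.76), ([477.5, 238.1, 46.9], 0.55)]
outl 356 0.8 [ 480.51042469 -203.73168578   92.        ]
top tin [([483.6, -190.6, -2.6], 0.7)]
top handle_grip [([485.6, -187.0, 93.9], 0.61)]
outl 6885 0.72 [481.28928575 189.45520871  92.        ]
[278.74752228 240.14504659]
clock 2.55 tcp [ 484.6 -188.2  190.5] j [-0.6   0.01  1.75  0.    1.38  0.03] w 1.002 F [-0.6  0.2  0.2]
travel [-0.001 -0.004  0.777] rot [ 0.     -0.      0.0001] deg [ 0. -0.  0.]
```

View pics/s1.png

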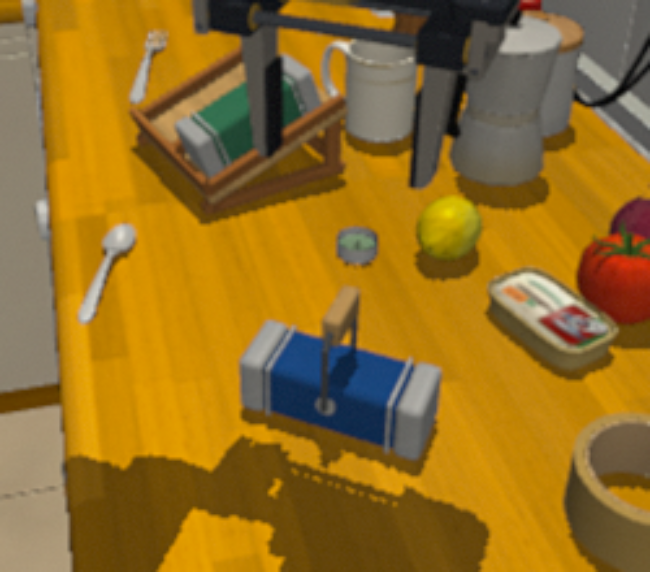

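The gripper is open above the tin. The wooden grip shows at crop (342,312), which agrees with the estimate to within a few millimetres. Descending and closing.

>>> servo_tool([
  {"travel": [0, 0, 0.25], "rotation": [0, 0, 0], "grip": 1},
  {"travel": [0, 0, 0.5], "rotation": [0, 0, 0], "grip": 1},
  {"travel": [0, 0, 0.65], "rotation": [0, 0, 0], "grip": 1},
  {"travel": [0, 0, 0.77], "rotation": [0, 0, 0], "grip": 1},
  {"travel": [0, 0, 0.77], "rotation": [0, 0, 0], "grip": 1},
  {"travel": [0, 0, 0.77], "rotation": [0, 0, 0], "grip": -1},
  {"travel": [0, 0, 0.77], "rotation": [0, 0, 0], "grip": -1},
  {"travel": [0, 0, 0.77], "rotation": [0, 0, 0], "grip": -1},
  {"travel": [0, 0, 0.77], "rotation": [0, 0, 0], "grip": -1},
  {"travel": [0, 0, 0.77], "rotation": [0, 0, 0], "grip": -1},
  {"travel": [0, 0, 0.77], "rotation": [0, 0, 0], "grip": -1},
  {"travel": [0, 0, 0.77], "rotation": [0, 0, 0], "grip": -1},
  {"travel": [0, 0, 0.77], "rotation": [0, 0, 0], "grip": -1},
  {"travel": [0, 0, 0.77], "rotation": [0, 0, 0], "grip": -1},
  {"travel": [0, 0, 0.77], "rotation": [0, 0, 0], "grip": -1},
])

```text
clock: 3.8
eef_pos: [484.7, -187.9, 75.0]
ee_rot: [-2.805, -1.415, 0.0]
contact_force: [0.1, -0.2, -0.0]
width: 0.298
grip_force: 0.0
```

>>> servo_tool([
  {"travel": [0, 0, 0], "rotation": [0, 0, 0], "grip": -1},
  {"travel": [0, 0, 0], "rotation": [0, 0, 0], "grip": -1},
  {"travel": [0, 0, 0], "rotation": [0, 0, 0], "grip": -1},
  {"travel": [0, 0, 0], "rotation": [0, 0, 0], "grip": -1},
  {"travel": [0, 0, 0], "rotation": [0, 0, 0], "grip": -1},
  {"travel": [0, 0, 0], "rotation": [0, 0, 0], "grip": -1},
])

```text
clock: 4.3
eef_pos: [484.7, -188.0, 75.0]
ee_rot: [2.805, 1.415, 0.0]
contact_force: [-0.3, 0.9, 0.2]
width: 0.138
grip_force: 30.0
```

>>> servo_tool([
  {"travel": [0, 0, -0.1], "rotation": [0, 0, 0], "grip": -1},
  {"travel": [0, 0, -0.2], "rotation": [0, 0, 0], "grip": -1},
  {"travel": [0, 0, -0.3], "rotation": [0, 0, 0], "grip": -1},
  {"travel": [0, 0, -0.4], "rotation": [0, 0, 0], "grip": -1},
  {"travel": [0, 0, -0.5], "rotation": [0, 0, 0], "grip": -1},
  {"travel": [0, 0, -0.6], "rotation": [0, 0, 0], "grip": -1},
  {"travel": [0, 0, -0.7], "rotation": [0, 0, 0], "grip": -1},
  {"travel": [0, 0, -0.8], "rotation": [0, 0, 0], "grip": -1},
  {"travel": [0, 0, -0.9], "rotation": [0, 0, 0], "grip": -1},
  {"travel": [0, 0, -0.95], "rotation": [0, 0, 0], "grip": -1},
  {"travel": [0, 0, -0.95], "rotation": [0, 0, 0], "grip": -1},
  {"travel": [0, 0, -0.95], "rotation": [0, 0, 0], "grip": -1},
  {"travel": [0, 0, -0.95], "rotation": [0, 0, 0], "grip": -1},
  {"travel": [0, 0, -0.95], "rotation": [0, 0, 0], "grip": -1},
])

```text
clock: 5.47
eef_pos: [483.9, -187.5, 215.9]
ee_rot: [-2.803, -1.414, 0.002]
contact_force: [-1.2, 0.7, -4.2]
width: 0.139
grip_force: 30.0
```

```bash
python3 - <<'E'
from h import *
im=manip.get_image('side');cv2.imwrite('pics/s2.png',cv2.resize(im['color'][60:340,130:430],None,fx=2.1,fy=2.1))
for c in ['side','top']:
  for q in ['tin','handle_grip']: print(c,q,[(np.round(d['centre'],1).tolist(),round(d['score'],2)) for d in manip.place_of(c,q)][:3])
plan([473-10,237-3,215],17)
E
```

```text
side tin [([496.8, -194.5, 141.1], 0.56)]
side handle_grip [([480.7, -181.9, 234.0], 0.82)]
top tin [([483.6, -190.6, -2.6], 0.7)]
top handle_grip [([485.6, -187.0, 93.9], 0.61)]
clock 5.72 tcp [ 484.6 -187.9  217.1] j [-0.6  -0.    1.72  0.    1.43  0.03] w 0.144 F [ 0.   0.1 -4.4]
travel [ 2.177 -1.786  0.015] rot [-2.000e-04 -1.000e-04 -2.969e-01] deg [ -0.   -0.  -53.4]
```

View pics/s2.png

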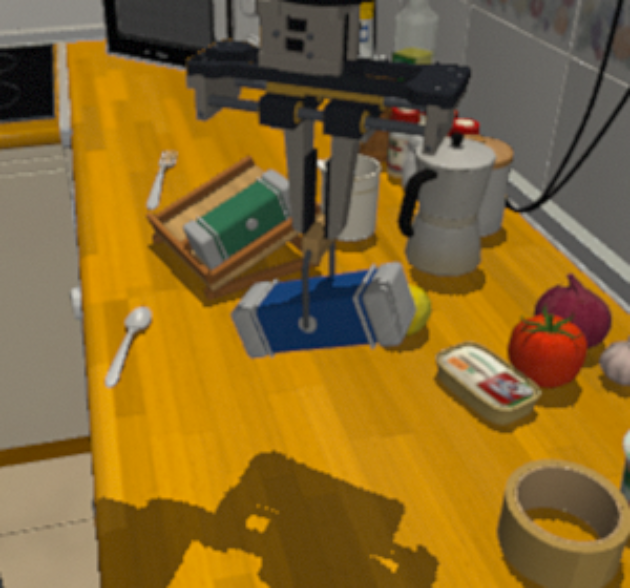

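On the table the tin's right (far) end was lower in the picture; held, it is clearly up and the left end, nearest the robot, has sunk. The left end at crop (255,325) is therefore the heavy one. Turning the tool by +53° brings it to the low, robot side of the rack.

>>> servo_tool([
  {"travel": [0.05, -0.05, -0.15], "rotation": [0, 0, 0], "grip": -1},
  {"travel": [0.15, -0.13, -0.3], "rotation": [0, 0, 0], "grip": -1},
  {"travel": [0.3, -0.25, -0.3], "rotation": [0, 0, 0], "grip": -1},
  {"travel": [0.45, -0.37, -0.3], "rotation": [0, 0, 0], "grip": -1},
  {"travel": [0.6, -0.49, -0.3], "rotation": [0, 0, 0], "grip": -1},
  {"travel": [0.726, -0.595, -0.3], "rotation": [0, 0, 0], "grip": -1},
])

```text
clock: 6.22
eef_pos: [477.4, -45.6, 262.6]
ee_rot: [-2.804, -1.415, -0.001]
contact_force: [0.7, 1.0, -4.9]
width: 0.141
grip_force: 30.0
```

>>> servo_tool([
  {"travel": [0.15, -0.12, 0], "rotation": [0, 0, 0], "grip": -1},
  {"travel": [0.3, -0.25, 0], "rotation": [0, 0, 0], "grip": -1},
  {"travel": [0.45, -0.37, 0], "rotation": [0, 0, 0], "grip": -1},
  {"travel": [0.6, -0.49, 0], "rotation": [0, 0, 0], "grip": -1},
  {"travel": [0.726, -0.595, 0], "rotation": [0, 0, 0], "grip": -1},
])

```text
clock: 6.63
eef_pos: [470.1, 95.2, 262.6]
ee_rot: [-2.804, -1.416, -0.001]
contact_force: [0.7, 1.0, -4.2]
width: 0.142
grip_force: 30.0
```

>>> servo_tool([
  {"travel": [0.15, -0.12, 0], "rotation": [0, 0, -0.035], "grip": -1},
  {"travel": [0.3, -0.25, 0], "rotation": [0, 0, -0.07], "grip": -1},
  {"travel": [0.4, -0.33, 0], "rotation": [0, 0, -0.105], "grip": -1},
  {"travel": [0.5, -0.41, 0], "rotation": [0, 0, -0.14], "grip": -1},
  {"travel": [0.6, -0.49, 0], "rotation": [0, 0, -0.175], "grip": -1},
  {"travel": [0.66, -0.54, 0], "rotation": [0, 0, -0.21], "grip": -1},
  {"travel": [0.7, -0.57, 0], "rotation": [0, 0, -0.24], "grip": -1},
  {"travel": [0.726, -0.595, 0], "rotation": [0, 0, -0.27], "grip": -1},
  {"travel": [0.726, -0.595, 0], "rotation": [0, 0, -0.297], "grip": -1},
  {"travel": [0.726, -0.595, 0], "rotation": [0, 0, -0.297], "grip": -1},
  {"travel": [0.726, -0.595, 0], "rotation": [0, 0, -0.297], "grip": -1},
])

```text
clock: 7.55
eef_pos: [463.3, 233.9, 262.4]
ee_rot: [-1.871, -2.523, 0.0]
contact_force: [0.8, 0.7, -3.4]
width: 0.142
grip_force: 30.0
```

```bash
python3 - <<'E'
from h import *
im=manip.get_image('side')
for c in ['side','top']:
  manip.get_image(c)
  for q in ['tin','handle_grip','bay']: print(c,q,[(np.round(d['centre'],1).tolist(),round(d['score'],2)) for d in manip.place_of(c,q)][:3])
plan([462.7,234.5,126],17)
cv2.imwrite('pics/s3.png',cv2.resize(im['color'][20:260,130:400],None,fx=2.3,fy=2.3))
E
```

```text
side tin [([480.7, 238.5, 190.6], 0.62)]
side handle_grip [([461.5, 238.5, 280.8], 0.68)]
side bay [([476.8, 235.1, 49.6], 0.82)]
top tin [([477.0, 238.1, 187.0], 0.89)]
top handle_grip [([464.1, 235.3, 279.6], 0.75)]
top bay [([472.6, 239.5, 47.6], 0.92)]
clock 8.0 tcp [463.4 233.8 262.5] j [ 0.23 -0.03  1.65  0.    1.52 -0.06] w 0.145 F [ 0.5 -0.5 -4. ]
travel [ 0.006 -0.003  0.91 ] rot [-0.     -0.     -0.0001] deg [-0. -0. -0.]
```

View pics/s3.png

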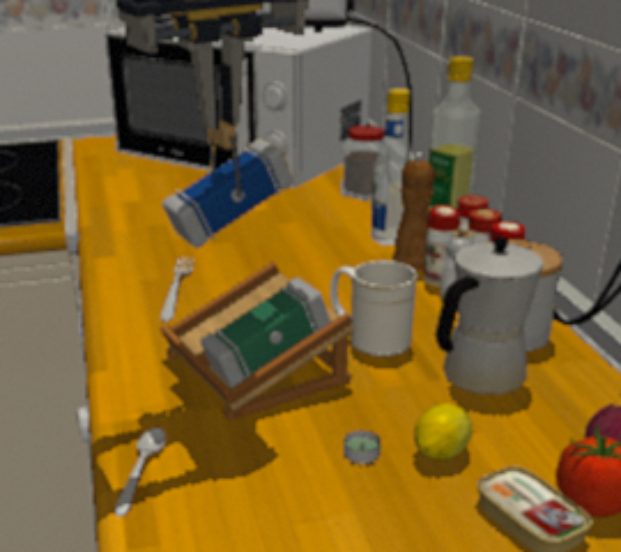

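The heavy end points down-slope, and the tin hangs parallel to the green one, over the free bay. Lowering it.

>>> servo_tool([
  {"travel": [0.015, 0, 0.15], "rotation": [0, 0, 0], "grip": -1},
  {"travel": [0.015, 0, 0.3], "rotation": [0, 0, 0], "grip": -1},
  {"travel": [0.015, 0, 0.45], "rotation": [0, 0, 0], "grip": -1},
  {"travel": [0.015, 0, 0.6], "rotation": [0, 0, 0], "grip": -1},
  {"travel": [0.015, 0, 0.7], "rotation": [0, 0, 0], "grip": -1},
  {"travel": [0.015, 0, 0.78], "rotation": [0, 0, 0], "grip": -1},
  {"travel": [0.015, 0, 0.82], "rotation": [0, 0, 0], "grip": -1},
  {"travel": [0.015, 0, 0.85], "rotation": [0, 0, 0], "grip": -1},
  {"travel": [0.015, 0, 0.87], "rotation": [0, 0, 0], "grip": -1},
  {"travel": [0.015, 0, 0.88], "rotation": [0, 0, 0], "grip": -1},
  {"travel": [0.015, 0, 0.89], "rotation": [0, 0, 0], "grip": -1},
  {"travel": [0.015, 0, 0.89], "rotation": [0, 0, 0], "grip": -1},
  {"travel": [0.015, 0, 0.89], "rotation": [0, 0, 0], "grip": -1},
])

```text
clock: 9.08
eef_pos: [463.1, 236.2, 129.5]
ee_rot: [1.868, 2.525, 0.001]
contact_force: [0.2, 0.2, -3.7]
width: 0.143
grip_force: 30.0
```

```bash
python3 - <<'E'
from h import *
im=manip.get_image('side')
for c in ['side','top']:
  manip.get_image(c)
  for q in ['tin','handle_grip','bay']: print(c,q,[(np.round(d['centre'],1).tolist(),round(d['score'],2)) for d in manip.place_of(c,q)][:3])
plan([463.,236,122],17)
cv2.imwrite('pics/s4.png',cv2.resize(im['color'][80:230,150:320],None,fx=3.5,fy=3.5))
E
```

```text
side tin [([480.0, 237.3, 53.1], 0.85)]
side handle_grip [([462.9, 239.6, 149.0], 0.71)]
side bay [([479.2, 238.7, 55.1], 0.64)]
top tin [([476.6, 240.6, 52.0], 0.83)]
top handle_grip [([465.8, 236.9, 148.3], 0.51)]
top bay [([471.6, 239.4, 48.0], 0.84)]
clock 9.53 tcp [462.7 236.  129. ] j [ 0.24  0.07  1.82  0.    1.25 -0.06] w 0.144 F [ 0.4 -0.1 -4.3]
travel [-0.001  0.002  0.047] rot [-0.     -0.      0.0001] deg [-0. -0.  0.]
```

View pics/s4.png

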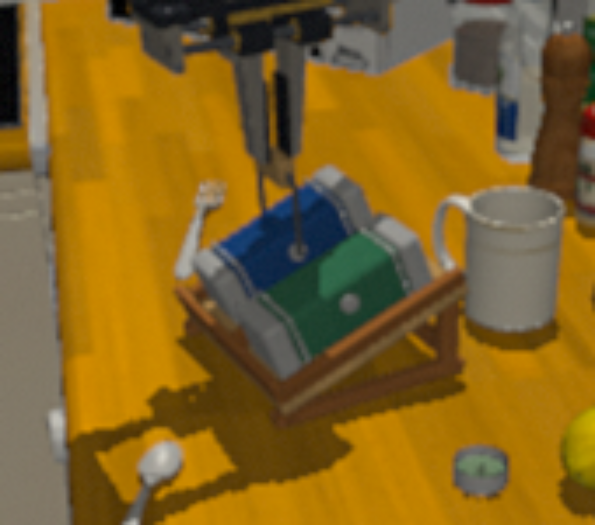

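The tin sits parallel just above the bay floor and the full weight is still on the gripper. Easing down until it touches.

>>> servo_tool([
  {"travel": [0, 0, 0.01], "rotation": [0, 0, 0], "grip": -1},
  {"travel": [0, 0, 0.02], "rotation": [0, 0, 0], "grip": -1},
  {"travel": [0, 0, 0.03], "rotation": [0, 0, 0], "grip": -1},
  {"travel": [0, 0, 0.03], "rotation": [0, 0, 0], "grip": -1},
])

```text
clock: 9.87
eef_pos: [462.6, 236.0, 124.2]
ee_rot: [-1.868, -2.525, 0.0]
contact_force: [0.4, 0.4, -3.8]
width: 0.142
grip_force: 30.0
```

>>> servo_tool([
  {"travel": [0, 0, 0.007], "rotation": [0, 0, 0], "grip": -1},
  {"travel": [0, 0, 0.014], "rotation": [0, 0, 0], "grip": -1},
  {"travel": [0, 0, 0.014], "rotation": [0, 0, 0], "grip": -1},
])

```text
clock: 10.12
eef_pos: [463.5, 236.2, 123.5]
ee_rot: [1.868, 2.525, 0.002]
contact_force: [-1.3, -0.6, 3.6]
width: 0.145
grip_force: 30.0
```

Contact: the weight has gone onto the rack. Releasing to half open, then retreating upward.

>>> servo_tool([
  {"travel": [0, 0, 0], "rotation": [0, 0, 0], "grip": -0.3},
  {"travel": [0, 0, 0], "rotation": [0, 0, 0], "grip": -0.3},
  {"travel": [0, 0, 0], "rotation": [0, 0, 0], "grip": -0.3},
  {"travel": [0, 0, 0], "rotation": [0, 0, 0], "grip": -0.3},
  {"travel": [0, 0, 0], "rotation": [0, 0, 0], "grip": -0.3},
  {"travel": [0, 0, 0], "rotation": [0, 0, 0], "grip": -0.3},
  {"travel": [0, 0, 0], "rotation": [0, 0, 0], "grip": -0.3},
  {"travel": [0, 0, -0.1], "rotation": [0, 0, 0], "grip": -0.3},
  {"travel": [0, 0, -0.25], "rotation": [0, 0, 0], "grip": -0.3},
  {"travel": [0, 0, -0.4], "rotation": [0, 0, 0], "grip": -0.3},
  {"travel": [0, 0, -0.6], "rotation": [0, 0, 0], "grip": -0.3},
  {"travel": [0, 0, -0.8], "rotation": [0, 0, 0], "grip": -0.3},
  {"travel": [0, 0, -0.8], "rotation": [0, 0, 0], "grip": -0.3},
  {"travel": [0, 0, -0.8], "rotation": [0, 0, 0], "grip": -0.3},
  {"travel": [0, 0, -0.8], "rotation": [0, 0, 0], "grip": -0.3},
])

```text
clock: 11.37
eef_pos: [462.4, 235.9, 241.7]
ee_rot: [-1.868, -2.525, 0.001]
contact_force: [-0.2, -0.2, -0.2]
width: 0.351
grip_force: 0.0
```

```bash
python3 - <<'E'
from h import *
im=manip.get_image('side')
for c in ['side','top']:
  manip.get_image(c)
  for q in ['tin','handle_grip','bay']: print(c,q,[(np.round(d['centre'],1).tolist(),round(d['score'],2)) for d in manip.place_of(c,q)][:3])
plan([463.,236,122],17)
cv2.imwrite('pics/s5.png',cv2.resize(im['color'][80:230,150:320],None,fx=3.5,fy=3.5))
E
```

```text
side tin [([474.9, 238.3, 51.0], 0.58)]
side handle_grip [([425.6, 230.9, 129.6], 0.44)]
side bay []
top tin [([474.8, 242.4, 47.4], 0.8)]
top handle_grip [([428.9, 228.1, 131.2], 0.79)]
top bay [([471.9, 241.6, 51.6], 0.55)]
clock 11.82 tcp [462.6 236.  242.1] j [ 0.24 -0.02  1.68 -0.    1.48 -0.06] w 0.35 F [ 1.1  0.  -0.4]
travel [-0.001  0.003  0.8  ] rot [-0.0002 -0.      0.0001] deg [-0. -0.  0.]
```

View pics/s5.png

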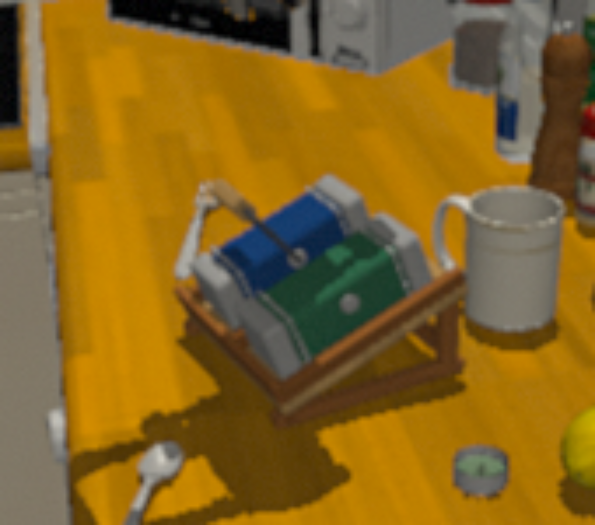

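The tin lies flat in the bay, in line with the green tin, with the heavy end at the lip. The gripper is clear.

```bash
python3 -c "
from bench import manip
print(manip.job_done())"
```

```text
the job is handed in; nothing more can be done
None
```

The blue tin is lying flat in the free bay with its heavy end at the low end, released with the gripper clear, and I handed the job in at about 12 s on the robot's clock; the hand-in call gave no verdict.

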